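# Release the ratchet and push back the carton jaw

## Robot

A 7-joint arm with a two-finger parallel gripper is mounted at the origin on the work surface. World frame = base frame: x ahead of the robot, y to its left, z up, the work surface at z = 0. Lengths are in m, angles in rad, forces in N, time in s.
With the tool pointing down it reaches from about 0.35 to 0.9 m from the base axis. Payload 19.9 kg.
Tool frame: the origin (TCP) lies between the finger pads; the fingertips stand 19 mm ahead of it and the grasp point (between the pads) is the TCP; z points along the fingers, y is the direction in which the jaws open and shut (so a half turn about z gives the same grasp; the last joint's range is limited). The gripper opens to 94 mm and grips with 3 to 60 N. Pads are 16 mm wide; open, the fingers measure 119 mm over their backs; the gripper's body (75 mm by 177 mm) begins 78 mm behind the grasp point.
Start: joints at [1.085, 0.417, -0.01, 1.614, 0.005, 1.111, -0.053], TCP at [0.269, -0.564, 0.224] pointing down, gripper open.
Joint ranges: [-2.81, 2.81], [-0.39, 2.02], [-1.27, 1.25], [0.06, 2.57], [-1.19, 4.33], [0.19, 2], [-2.82, 2.82]. Speed limits (rad/s): [1.89, 1.89, 2.39, 2.39, 3.01, 3.01, 3.01].

## Interface

Orientations are given as a 3x3 rotation matrix whose columns are the frame's x, y, z axes.
In Python, from rig import robot gives the robot as it stands. Calls block until the motion is done:
- robot.move_ptp(position, orientation): joint-space move of the TCP to a pose.
- robot.move_linear(position, velocity=0.15, frame=None, threshold=None): straight line of the TCP; frame=None keeps the orientation; velocity is the mean speed in m/s. With threshold (N) it stops when the force on the tool has changed by that much, and returns True; else False.
- robot.goto_joints(angles): joint-space move.
- robot.gripper_to(opening): finger opening in m; the grip force is fixed at half the most; returns when the fingers have stopped.
- robot.pause(seconds).
- robot.ik(position, orientation): joint angles nearest the present ones, or None.
- robot.get_state(): the state.
- robot.grab_frame(name): name is "scene" or "top" or "wrist"; returns the picture (420x560x3 uint8, red, green, blue); there is no depth.
- robot.camera_info(name): a dict with "fx", "fy", "cx", "cy" (pixels), "rvec" (rotation vector, rad) and "tvec" (3), from world to camera coordinates, as OpenCV has them. Camera axes: x right, y down, z forward; pixel columns grow to the right and rows downward; lengths in m; the calibration is good to about 2 mm. A picture is of the moment at which its call begins: read the wrist's pose just before it. camera_info takes no time and is no camera call; for the wrist camera it gives the pose at the moment of the call.
A pose or a line that the arm cannot do raises robot.PlanningError and nothing moves.
- robot.sign_off(): hands the job in, once; it reports no verdict.
The state is a dict: "time": time; "qpos": joint angles; "joint_vel": joint speeds; "effort": joint torques, N m; "ee_pos": TCP position; "tool_rot": TCP orientation; "force": force on the tool from outside, world axes, zero at the start; "moment": the same for the moment, N m; "opening": finger opening in m.
Only numpy, scipy, OpenCV 4.12 (cv2) and the standard library are available. Lean on these libraries where they do the work, as an engineer would, in place of code of your own. Each camera call takes 0.05 s, during which the arm holds its last target.

## Task

The packed melon carton is to come out of the packing jig. With a fingertip press down the ratchet release tab on the sliding jaw and, keeping it pressed, push the jaw back along its bar, away from the carton, until it is fully home against the end block; then let the tab come up again and move clear. Only press and push: grip and lift nothing, and leave the carton, tape, shears and stamp where they are.

Things in the scene. Friction and masses are not known exactly. Their poses are not given: they have to be found in the camera images.
- jig: Packing jig fixed to the table at varying yaw. x axis: along its toothed bar, from carton and fence (-x) to the dark end block (+x, 'back'); y across, z up; origin on the table top under the bar. Board x -305..200, y +-100, 15 high; steel bar 40 wide, teeth tops at 34; fence top at 75 (x -303..-291); end block x 176..198, y +-45, top at 65 (all mm).
- jaw (a joint): How far back the aluminium jaw has slid along the jig's +x, m: 0 next to the carton, 0.12 fully home at the end block (hard stop). Tab centre: x = -0.070 + this, y = 0 in the jig's frame. Friction about 5 N. A ratchet holds it against pushing back (it gives at most one 14 mm tooth) unless the tab is pressed; towards the carton it clicks freely. It cannot be lifted off.
- jaw_wall (a point): Middle of the push wall, the upright front face (80 mm wide, 38 to 80 mm above the table) of the jaw's 90 mm long housing, behind the tab. Pushed along the jig's +x it slides the jaw back. Axes as the jig's. 70 mm before it, on the carton side, is the jaw's front plate (15 thick, 110 wide, top at 80 mm); the finger pocket between them is open above and at both sides.
- tab_top (a point): Centre of the top face of the ratchet release tab: dark ribbed steel plate, 64 mm along the bar x 56 mm across x 6 mm thick, the floor of the jaw's pocket. Its top is 50 mm above the table when up; its centre is 35 mm from the push wall, on the carton side. Moves with jaw and tab. Axes as the jig's.
- tab (a joint): How far the release tab is pressed straight down, in m: 0 = up, 0.008 = bottomed on a hard stop. A spring pushes it up: about 2.5 N at the start of the travel, 7 N at the bottom. The ratchet is free from about 0.005 on; below that it catches again. When let go it springs up (it may stand up to 4 mm low where the pawl rides on a tooth).
- carton: Open white carton 168 x 168 x 85 mm with one pale green melon (124 mm across, top 130 mm above the carton's underside, stalk 22 mm more), standing loose on the jig's board between fence and jaw, 1.6 kg. Origin: centre of its underside, z up.
- tape: Loose roll of brown tape lying flat, 96 mm across, 48 mm high. Origin: centre of its underside.
- shears: Loose pruning shears lying flat, red handles, about 185 mm long, 16 mm high. Origin: underside at the pivot; blades to +x.
- stamp: Loose wooden rubber stamp, base 55 x 35 mm, 70 mm high, upright. Origin: centre of its underside.

How it is judged:
On the way, in this order (a step that is already met when the one before it is completed fails the run):
1. the release tab is pressed down (5 mm or more) while the jaw is still near the carton (value of joint tab above 0.005 m and value of joint jaw below 0.07 m), for 0.05 s.
2. the jaw is pushed fully home, within 8 mm of the end block (value of joint jaw above 0.112 m), for 0.1 s.
At the end, for the whole second after the job is handed in: The jaw rests within 8 mm of the end block, the release tab has come up again (less than 4.5 mm down), the carton is within 20 mm and the tape, shears and stamp within 30 mm of where they stood (value of joint jaw above 0.112 m and value of joint tab below 0.0045 m and not (velocity of joint jaw above 0.01 m/s or velocity of joint jaw below -0.01 m/s) and distance of carton from where it was at the start of the episode below 0.02 m and distance of each of tape, shears, stamp from where it was at the start of the episode below 0.03 m); the robot touches nothing.
It fails at once if the carton is shifted or lifted (more than 20 mm) (distance of carton from where it was at the start of the episode above 0.02 m).
It fails at once if the tape, shears or stamp is shifted or lifted (more than 30 mm) (distance of any of tape, shears, stamp from where it was at the start of the episode above 0.03 m).
It also fails if it takes over 32 s, if anything falls off the work surface, if the arm or the gripper's body presses on something with over 40 N, if the wrist force passes 120 N, or if a joint passes its speed limit or range.

## Working session

There is one attempt and no reset: what is moved stays moved. The work goes in short steps, each a Python script; the robot and the scene stay as the last script left them, time stands still between calls to the robot, and variables do not carry over. Pictures are saved under pics/ and viewed, and the job is handed in when it is done.

```bash
mkdir -p pics; python3 - <<'E'
from rig import robot
import cv2
for n in ("scene","top"):
    f=robot.grab_frame(n); cv2.imwrite(f"pics/{n}0.png",f[:,:,::-1]); print(n,robot.camera_info(n))
s=robot.get_state(); print(s["time"],s["ee_pos"],s["tool_rot"],s["force"],s["opening"])
E
```

```text
scene {'fx': 426.77077149167417, 'fy': 426.77077149167417, 'cx': 283.3807730134945, 'cy': 218.34494024584055, 'rvec': array([ 1.12485797,  2.59934276, -0.73335054]), 'tvec': array([ 0.35061621, -0.36474862,  1.10319253])}
top {'fx': 396.3636224197697, 'fy': 396.3636224197697, 'cx': 279.1716997163507, 'cy': 206.54997493684024, 'rvec': array([ 2.17083016, -2.14017466,  0.12907057]), 'tvec': array([0.03732163, 0.60839487, 0.73426974])}
0.1 [ 0.26877702 -0.56390458  0.22391121] [[ 9.02693081e-01  4.30284693e-01 -5.33615033e-04]
 [ 4.30285017e-01 -9.02692593e-01  9.41460896e-04]
 [-7.65941255e-05 -1.07945679e-03 -9.99999414e-01]] [ 1.13864383  0.82896244 -0.6433815 ] 0.09401591026156368
```

View pics/scene0.png

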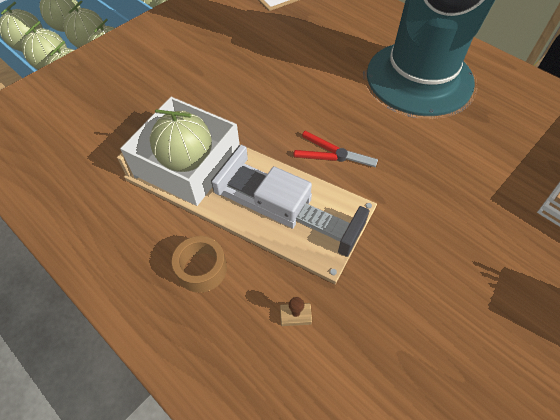

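View pics/top0.png

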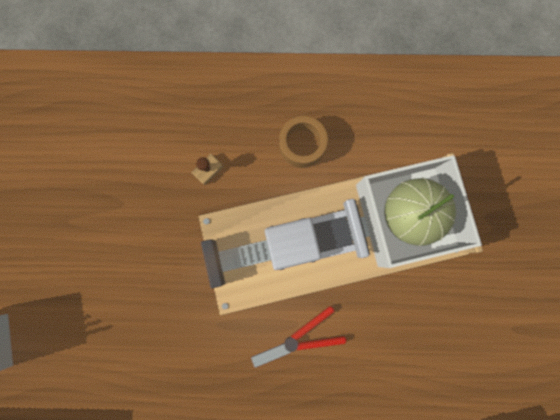

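The scene view shows the jig with the carton and melon at the left end, the jaw in the middle and the dark end block at about (355,230). In the top view the end block is at (213,263), the tab at (331,234) and the front plate at (357,229). I'll enlarge both.

```bash
python3 - <<'E'
import cv2
a=cv2.imread("pics/top0.png"); cv2.imwrite("pics/topc.png",cv2.resize(a[180:325,190:390],None,fx=4,fy=4,interpolation=cv2.INTER_CUBIC))
a=cv2.imread("pics/scene0.png"); cv2.imwrite("pics/scenec.png",cv2.resize(a[140:290,190:390],None,fx=4,fy=4,interpolation=cv2.INTER_CUBIC))
E
```

```text
(no output)
```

View pics/topc.png

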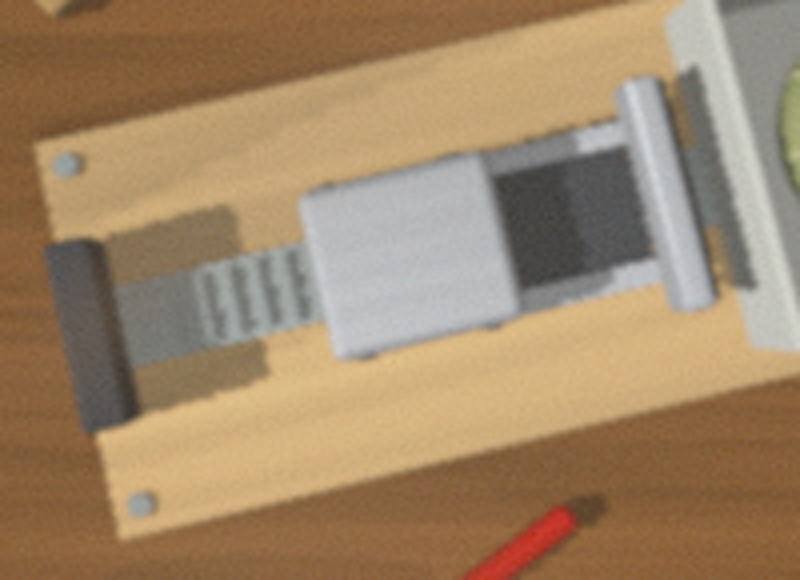

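View pics/scenec.png

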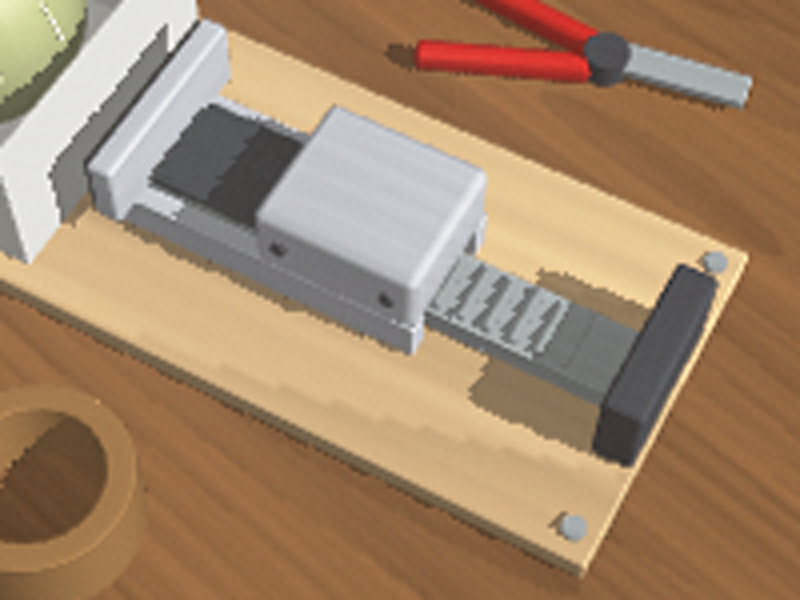

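```bash
cat > fit.py <<'E'
import numpy as np,cv2
from scipy.optimize import least_squares
from rig import robot
# (jig x,y,z mm, moves with jaw, crop u,v)
T=[(200,-100,15,0,35,145),(200,100,15,0,120,540),(-35,-40,80,1,487,155),(-35,40,80,1,520,312),(55,-40,80,1,302,198),(55,40,80,1,342,357),
(-105,-55,80,1,617,85),(-120,-55,80,1,660,80),(-105,55,80,1,672,310),(-120,55,80,1,716,300)]
S=[(200,100,15,0,747,257),(200,-100,15,0,583,575),(-35,40,80,1,335,107),(55,40,80,1,485,175),(-35,-40,80,1,258,212),(55,-40,80,1,415,287),
(-120,55,80,1,203,22),(-105,55,80,1,230,42),(-120,-55,80,1,90,165),(-105,-55,80,1,108,180)]
def prep(L,off,n):
    L=np.array(L,float); return L[:,:3]/1e3,L[:,3],(L[:,4:]+.5)/4-.5+off,robot.camera_info(n)
D={"top":prep(T,(190,180),"top"),"scene":prep(S,(190,140),"scene")}
def res(p,keys):
    r=[]
    c,s=np.cos(p[2]),np.sin(p[2])
    for k in keys:
        P,m,uv,ci=D[k]; x=P[:,0]+m*p[3]
        W=np.c_[p[0]+c*x-s*P[:,1],p[1]+s*x+c*P[:,1],P[:,2]]
        K=np.array([[ci["fx"],0,ci["cx"]],[0,ci["fy"],ci["cy"]],[0,0,1]])
        q=cv2.projectPoints(W,ci["rvec"],ci["tvec"],K,None)[0][:,0]
        r.append(q-uv)
    return np.concatenate(r).ravel()
for keys in (["top"],["scene"],["top","scene"]):
    best=min((least_squares(res,[.6,0,y,.02],args=(keys,),loss="soft_l1") for y in np.arange(-3,3,.7)),key=lambda o:o.cost)
    print(keys,best.x.round(4),best.cost.round(2)); print(res(best.x,keys).reshape(-1,2).round(1).tolist())
E
python3 fit.py
```

```text
['top'] [ 0.5435 -0.0106 -4.4613  0.0229] 15.27
[[-0.2, -0.5], [0.2, 0.4], [-0.6, -2.0], [1.9, 1.5], [-2.1, -1.3], [-2.0, 2.1], [1.7, -1.3], [-1.2, -1.9], [3.4, 1.0], [0.4, 1.5]]
['scene'] [ 0.547  -0.0092  1.8169  0.024 ] 9.86
[[0.5, 0.1], [-0.3, -0.4], [-0.4, -1.3], [2.4, -0.6], [-2.0, 1.3], [0.3, 1.9], [0.5, -0.9], [-0.1, -3.2], [-1.4, 1.1], [0.5, 0.4]]
['top', 'scene'] [ 0.5452 -0.0103  1.8198  0.0236] 29.03
[[-0.3, -1.6], [-0.1, -0.7], [-1.2, -2.9], [1.3, 0.7], [-2.7, -2.2], [-2.6, 1.1], [1.2, -2.0], [-1.6, -2.6], [2.8, 0.2], [-0.2, 0.8], [0.6, -0.9], [0.2, -1.6], [-0.4, -2.2], [2.4, -1.6], [-1.8, 0.3], [0.4, 0.8], [0.4, -1.7], [-0.1, -4.0], [-1.3, 0.3], [0.7, -0.5]]
```

Both cameras agree: jig origin is about (0.545, -0.010) with yaw 1.82, and the jaw is about 23.5 mm back. That puts the tab centre near (0.557, -0.056). I'll close the fingers, move above the tab and check with the wrist camera.

```bash
cat > h.py <<'E'
import numpy as np,cv2
from rig import robot
J=np.array([.5452,-.0103]);yaw=1.8195;S0=.0236
ex=np.array([np.cos(yaw),np.sin(yaw),0]);ey=np.array([-ex[1],ex[0],0])
def W(x,y,z): return np.r_[J,0]+ex*x+ey*y+np.array([0,0,z])
def jig(p): d=np.array(p)-np.r_[J,0]; return np.array([d@ex,d@ey,d[2]])
def st():
    s=robot.get_state(); f=s["force"]; print("t",round(s["time"],2),"jig",jig(s["ee_pos"]).round(4),"F",np.round([f@ex,f@ey,f[2]],1),"op",round(s["opening"],4)); return s
E
python3 - <<'E'
from h import *
tx=-.070+S0
c=[]
for sg in (1,-1):
    R=np.c_[sg*ex,-sg*ey,[0,0,-1]]
    q=robot.ik(W(tx,0,.22),R); print(sg,q); 
    q2=robot.ik(W(tx,0,.06),R); q3=robot.ik(W(.02,0,.06),R); print(q2,q3)
    if q is not None and q2 is not None and q3 is not None: c.append((abs(np.array(q)-robot.get_state()["qpos"]).max(),sg,R))
c.sort(key=lambda a:a[0]); _,sg,R=c[0]; print("use",sg); np.save("R.npy",R)
robot.gripper_to(0)
robot.move_ptp(W(tx,0,.22),R)
st()
ci=robot.camera_info("wrist"); f=robot.grab_frame("wrist"); 
K=np.array([[ci["fx"],0,ci["cx"]],[0,ci["fy"],ci["cy"]],[0,0,1]])
img=f[:,:,::-1].copy(); 
pts=[(-35,y,80) for y in(-40,40)]+[(55,y,80) for y in(-40,40)]+[(-105,y,80) for y in(-55,55)]+[(-70,0,50)]
P=np.array([W(p[0]/1e3+S0,p[1]/1e3,p[2]/1e3) for p in pts])
uv=cv2.projectPoints(P,ci["rvec"],ci["tvec"],K,None)[0][:,0]; print(uv.round(0).tolist())
for u in uv:
    if abs(u).max()<2000: cv2.drawMarker(img,tuple(int(v) for v in u),(0,0,255),cv2.MARKER_CROSS,10,1)
cv2.imwrite("pics/w1.png",img); cv2.imwrite("pics/s1.png",robot.grab_frame("scene")[:,:,::-1])
E
```

```text
1 [ 0.53392212  0.36273235 -0.60901253  1.76849811  0.23190097  1.08263485
  0.09449328]
[ 0.49859708  0.58600799 -0.58237797  1.88605909  0.43835555  0.79897084
 -0.07052698] [ 0.40338682  0.56259129 -0.60061903  1.93287567  0.44311258  0.77969779
 -0.19858091]
-1 [-0.76672519  0.50583721  1.08659432  1.80966112 -0.49386395  1.13059619
 -2.40465807]
[ 0.01063967  0.51420733  0.04192221  1.90304183 -0.03109084  0.72495976
 -2.82246759] [-0.85901776  0.79899554  1.07974447  1.9733132  -0.89247237  0.94697685
 -2.20803467]
use 1
t 3.62 jig [-0.0476  0.0003  0.2199] F [-0.6  0.1  0.9] op 0.0003
[[332.0, 162.0], [237.0, 162.0], [336.0, 46.0], [233.0, 46.0], [346.0, 241.0], [223.0, 241.0], [285.0, 195.0]]
```

View pics/w1.png

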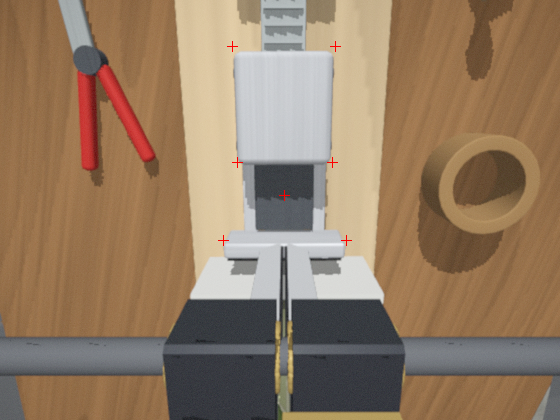

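View pics/s1.png

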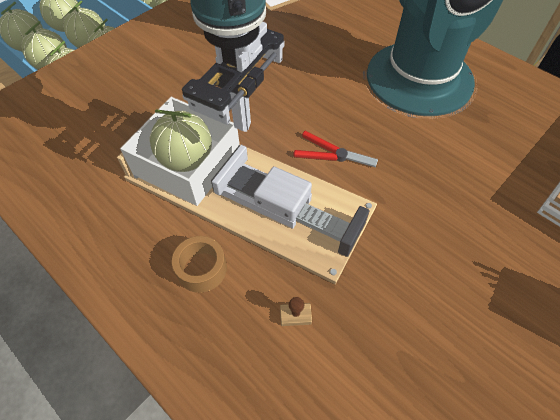

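The projected wall edge (row 162), side edges and tab centre (285,195) all land on the jaw. The front plate is seen about 7 px nearer than predicted, which is under 7 mm, and the pocket has 27 mm of clearance. Next is the descent and press.

```bash
python3 - <<'E'
from h import *
ci=robot.camera_info("scene");K=np.array([[ci["fx"],0,ci["cx"]],[0,ci["fy"],ci["cy"]],[0,0,1]])
print(cv2.projectPoints(W(-.0476,0,.201)[None],ci["rvec"],ci["tvec"],K,None)[0])
tx=-.070+S0
print(robot.move_linear(W(tx,0,.078),velocity=.12,threshold=12)); st()
for z in (.068,.0645,.0620):
    print(robot.move_linear(W(tx,0,z),velocity=.02,threshold=20)); st()
cv2.imwrite("pics/s2.png",robot.grab_frame("scene")[100:300,150:400,::-1].repeat(3,0).repeat(3,1))
E
```

```text
[[[241.96354049 128.03747153]]]
False
t 5.05 jig [-0.0465 -0.0004  0.0787] F [-0.5  0.2  0.4] op 0.0005
False
t 5.7 jig [-0.0465 -0.      0.0681] F [0.  0.5 2.6] op 0.0003
False
t 6.03 jig [-0.0464 -0.      0.0645] F [-0.3  1.4  4.6] op 0.0005
False
t 6.3 jig [-0.0465 -0.      0.0621] F [-0.5  1.8  5.7] op 0.0005
```

View pics/s2.png

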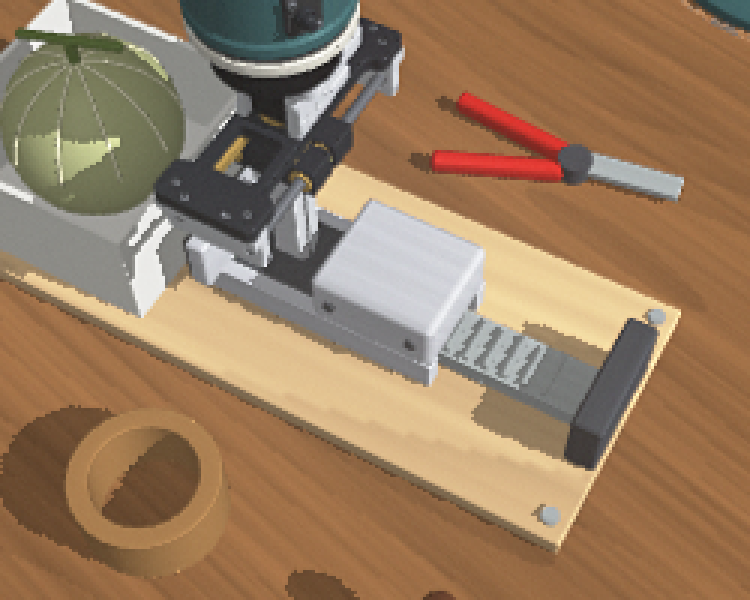

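The fingertip is in the pocket on the tab, and the force follows the spring at about 7 mm of press. I'll keep that height and push back to the stop.

```bash
python3 - <<'E'
from h import *
z=.0617
robot.move_linear(W(-.0464,0,z),velocity=.01,threshold=15); st()
print(robot.move_linear(W(-.010,0,z),velocity=.03,threshold=30)); st()
print(robot.move_linear(W(.045,0,z),velocity=.04,threshold=30)); st()
cv2.imwrite("pics/s3.png",robot.grab_frame("scene")[100:300,150:400,::-1].repeat(3,0).repeat(3,1))
E
```

```text
t 6.6 jig [-0.0465 -0.      0.0618] F [-0.2  1.4  6.4] op 0.0007
False
t 7.97 jig [-0.0106 -0.0004  0.0621] F [-3.7 -0.3  6.7] op 0.0007
False
t 9.49 jig [ 0.0445 -0.0003  0.062 ] F [-2.4  1.9  9.1] op 0.0005
```

View pics/s3.png

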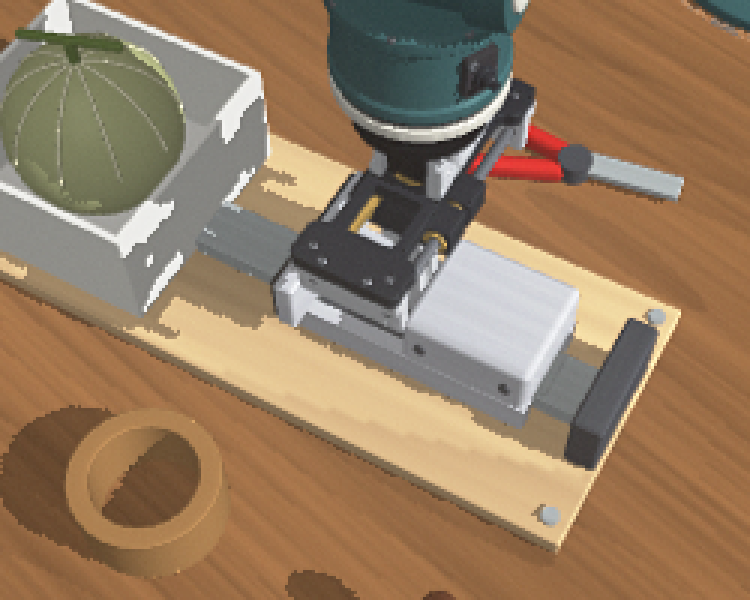

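The jaw is sliding freely with the tab held down, and the carton hasn't moved. Pushing on to the stop.

```bash
python3 - <<'E'
from h import *
z=.0617
print(robot.move_linear(W(.065,0,z),velocity=.04,threshold=30)); st()
print(robot.move_linear(W(.092,0,z),velocity=.025,threshold=20)); s=st()
robot.pause(.3); s=st()
cv2.imwrite("pics/s4.png",robot.grab_frame("scene")[100:300,150:400,::-1].repeat(3,0).repeat(3,1))
E
```

```text
False
t 10.19 jig [ 0.0652 -0.0003  0.062 ] F [0.4 1.  7.7] op 0.0006
True
t 10.8 jig [ 0.0751 -0.0003  0.062 ] F [-3.1  0.1  5. ] op 0.0006
t 11.1 jig [ 0.075  -0.0003  0.062 ] F [-2.3  1.   5.9] op 0.0005
```

View pics/s4.png

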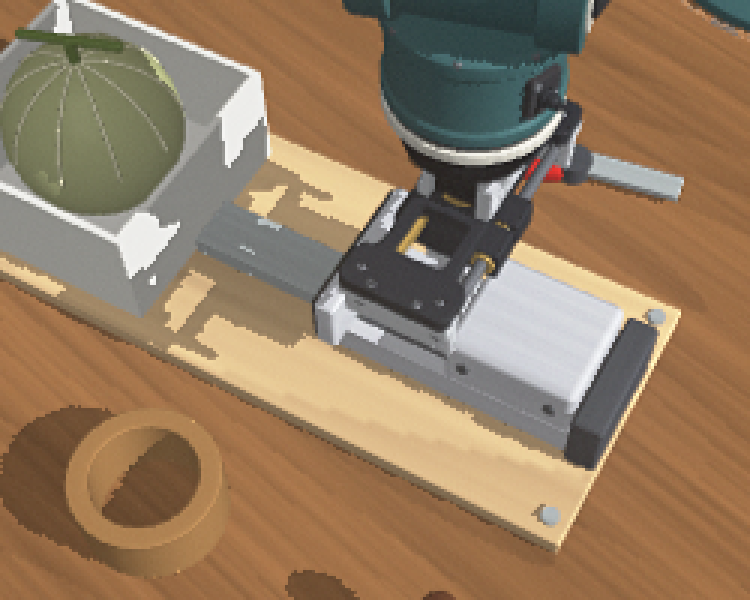

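The jaw looks seated against the end block, and the stop came at x = 75 mm against 77 expected. One firmer push will confirm the hard stop, then I'll back off slightly and lift.

```bash
python3 - <<'E'
from h import *
z=.0617
print(robot.move_linear(W(.090,0,z),velocity=.02,threshold=25)); s=st()
robot.pause(.2); x=jig(st()["ee_pos"])[0]
robot.move_linear(W(x-.003,0,z),velocity=.02); st()
robot.move_linear(W(x-.003,0,.10),velocity=.05); st()
robot.move_linear(W(x-.003,0,.25),velocity=.15); 
robot.move_linear(W(x-.003,.22,.30),velocity=.2);st()
for n in("top","scene"): cv2.imwrite(f"pics/{n}5.png",robot.grab_frame(n)[:,:,::-1])
a=cv2.imread("pics/top5.png"); cv2.imwrite("pics/top5c.png",cv2.resize(a[180:325,190:390],None,fx=4,fy=4,interpolation=cv2.INTER_CUBIC))
E
```

```text
True
t 11.51 jig [ 0.075  -0.0003  0.0621] F [-2.1  0.2  5.3] op 0.0005
t 11.71 jig [ 0.075  -0.0002  0.062 ] F [-2.   0.1  5.3] op 0.0005
t 12.02 jig [ 0.0725 -0.0003  0.0619] F [1.6 0.6 7.1] op 0.0003
t 12.93 jig [0.0719 0.0002 0.0998] F [-0.1 -0.3  0.6] op 0.0005
t 15.36 jig [0.0721 0.2195 0.2998] F [ 0.1 -0.4 -0.4] op 0.0005
```

View pics/top5c.png

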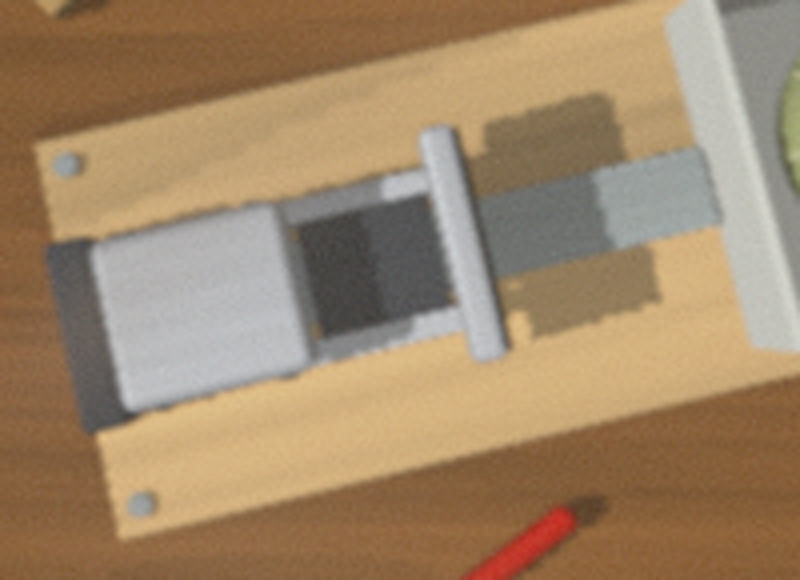

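View pics/scene5.png

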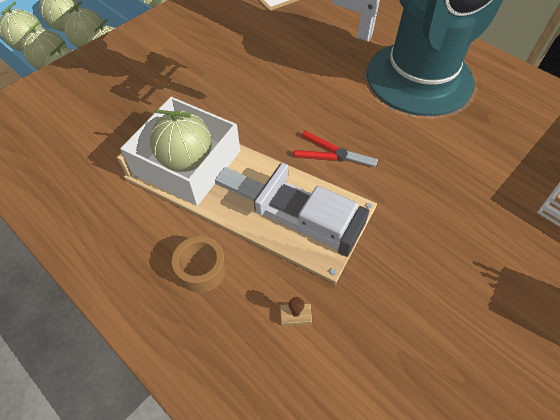

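The housing now touches the end block with no gap at crop (95,240)-(130,410). The carton edge, shears, tape and stamp are at the same pixels as before, and the arm is clear. Handing in.

```bash
python3 - <<'E'
from h import *
a=cv2.imread("pics/top0.png").astype(int);b=cv2.imread("pics/top5.png").astype(int)
d=abs(a-b).max(2)
for n,(r0,r1,c0,c1) in dict(tape=(110,170,270,335),stamp=(150,190,190,225),shears=(300,370,245,355),carton=(150,270,375,480)).items(): print(n,d[r0:r1,c0:c1].mean().round(1),(d[r0:r1,c0:c1]>60).sum())
st(); robot.sign_off()
E
```

```text
tape 4.8 0
stamp 4.7 0
shears 4.6 2
carton 4.2 30
t 15.46 jig [0.0721 0.2196 0.2997] F [-0.1 -0.1 -0. ] op 0.0007
the job is handed in; nothing more can be done
```

The jaw is pushed fully home against the end block, the tab has been let go, and the job is handed in at about 15.5 s of the 32 s allowed. I found the jig with the scene and top cameras, which agreed to about 3–4 mm. With closed fingers I pressed the tab about 7 mm, reading about 6 N. I held it down while pushing the jaw back, then backed off 3 mm, lifted and moved clear.

**Last checks:**
- **Jaw home:** two pushes stopped at the same place, and the top view shows no gap between jaw and end block. The stop came at 75 mm along the jig where I expected 77 mm, which is within the uncertainty of the camera fit.
- **Tab up:** the tool force fell to about zero on lifting. I did not measure the tab's height separately.
- **Loose items:** comparing the top view before and after shows no visible change at the tape, shears or stamp. At the carton only about 30 pixels changed, which I take to be shadow from the jaw; its outline is in the same place.
- **Disagreement:** in the wrist view the front plate looked up to 7 mm closer than my model predicted. It did not matter, because the pocket left ample clearance.

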